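# Seat the hollow-cathode lamp in its stand, edge first

## Robot

A 6-joint arm with a two-finger parallel gripper is mounted at the origin on the work surface. World frame = base frame: x ahead of the robot, y to its left, z up, the work surface at z = 0. Lengths are in m, angles in rad, forces in N, time in s.
With the tool pointing down it reaches from about 0.375 to 0.975 m from the base axis. Payload 3.8 kg.
Tool frame: the origin (TCP) lies at the very end of the fingers, on their centre line; the grasp point (between the pads) lies 19 mm behind it (bot.pinch_z is the distance from the TCP to the grasp point, in m); x points along the fingers, y is the direction in which the jaws open and shut, and the axes are right-handed (so a half turn about x gives the same grasp; the last joint's range is limited). The gripper opens to 85 mm and grips with 20 to 120 N. Pads are 22 mm wide; open, the fingers measure 114 mm over their backs; the gripper's body (76 mm by 85 mm) begins 54 mm behind the grasp point. The pads swing forward as they close: fully open they stand 13 mm farther back than shut.
Start: joints at [1.191, 0.264, 1.604, -0, 1.274, -0.037], TCP at [0.227, 0.636, 0.231] pointing down, gripper open.
Joint ranges: [-2.63, 2.63], [-0.94, 2.18], [0.31, 2.57], [-1.31, 4.45], [0, 2.66], [-2.55, 2.55]. Speed limits (rad/s): [2.57, 2.57, 3.14, 3.14, 3.14, 3.14].

## Interface

Orientations are given as a rotation vector (axis times angle).
In Python, from workcell import monitor, imaging, finish_job, bot gives the robot as it stands.
- The arm moves only by the tool jog_arm, never from a script. Its argument "rows" is a list of rows, each a list of 7 numbers: the shift along the tool's x, y, z in m, then the turn, a rotation vector about the tool's x, y, z in rad, then the opening in per cent of the stroke, from 0 (shut) to 100 (fully open). A call has 1 to 20 rows; each row is the pose to reach, as a shift and turn from the pose measured when the call began, along the tool's axes at that moment; what a row does not reach only later rows make up. A row lasts 1/10 s, in which the tool goes at most 50 mm and 8.59 degrees, less where a joint would pass 70% of its speed; a pose out of reach is approached as far as the arm can. A call with a gripper value outside its range is refused whole. The fingers move at their own pace and stop on an object; "force" is the grip in N (left out, the last holds). Time passes only in rows, so rows that repeat a pose let the fingers close. It gives the time, the measured TCP pose, the force and the opening at its end, in the units of the state.
- monitor.read_state(): the state, without advancing time (a new reading comes with each control period).
- imaging.read_camera(name): name is "side" or "top" or "wrist"; returns the picture (384x512x3 uint8, blue, green, red); there is no depth.
- imaging.camera_params(name): a dict with "fx", "fy", "cx", "cy" (pixels), "T" (4x4, takes a point from camera to world coordinates); the wrist camera has in their place "T_tool_cam" (4x4, takes a point from camera to tool coordinates, whose origin is the TCP and whose axes are the tool frame's). Camera axes: x right, y down, z forward; pixel columns grow to the right and rows downward; lengths in m; the calibration is good to about 2 mm. A picture is of the moment at which its call begins: read the wrist's pose just before it. camera_params takes no time and is no camera call.
- finish_job(): hands the job in, once; it reports no verdict.
The state is a dict: "time": time; "q": joint angles; "joint_vel": joint speeds; "joint_torque": joint torques, N m; "tool_pos": TCP position; "tcp_rot": TCP orientation; "wrist_force": force on the tool from outside, world axes, zero at the start; "torque": the same for the moment, N m; "width": opening from 0.0 (shut) to 1.0 (fully open).
Only numpy, scipy, OpenCV 4.12 (cv2) and the standard library are available. Lean on these libraries where they do the work, as an engineer would, in place of code of your own. Each camera call takes 0.05 s, during which the arm holds its last target. There are 200 camera calls.

## Task

Take the red-banded lamp out of the storage rack and seat it in the bore of the lamp stand: the bore is tight, on a carriage that may be clamped well off the middle, so lean the lamp clearly (some 20 degrees), let the lower edge of its foot dip a few millimetres into the bore, feel for the bore's wall, then straighten the lamp and slide it fully home, upright, and let go. Treat the lamp gently, it is glass: no hard pushing or dropping; leave the other lamps, the bottle and the blue box alone.

Things in the scene. Friction and masses are not known exactly. Their poses are not given: they have to be found in the camera images.
- red_lamp: the lamp to seat: upright, round, 125 mm tall, 0.08 to 0.16 kg. Black base 30 mm in diameter up to 36 mm (foot edge bevelled 1.5 mm), red band at 36 to 46 mm, then a clear glass tube 28 mm in diameter with red discs inside; grip the glass about 85 mm above the foot. At first loose in a well of the rack. Origin: centre of the foot's underside; z up its axis; round, so yaw is free
- red_lamp_foot (a point): the centre of the red lamp's foot underside, the same point as its origin
- yellow_lamp: upright hollow-cathode lamp like the red one but with a yellow band and discs, standing loose in another well of the rack; which lamp stands in which well varies. Origin: centre of its foot's underside, z up its axis. To be left alone
- blue_lamp: upright hollow-cathode lamp like the red one but with a blue band and discs, standing loose in another well of the rack; which lamp stands in which well varies. Origin: centre of its foot's underside, z up its axis. To be left alone
- rack: fixed white storage rack 70 x 236 x 22 mm (x, y, z) with three wells 36 mm across and 14 mm deep (floor 8 mm above the bench) in a row along its y, at y = -80, 0 and +80 mm. Origin: centre of its underside; the rack's position and yaw vary
- stand: fixed lamp stand: white base 150 x 110 x 20 mm (x, y, z); steel rails along x at y = +-43 mm and blue end stops at x = +-72 mm, all 36 mm high; between them an aluminium carriage block 100 x 66 mm, top 52 mm above the bench, with a round vertical bore 31.5 mm wide, 32 mm deep (floor 20 mm above the bench). Origin: centre of the base's underside, x along the rails; place and yaw vary
- mouth (a point): point over the middle of the stand's base at the height of the bore's mouth (52 mm above the bench), axes as the stand's. The carriage is clamped, and does not give, up to 14 mm either way along the stand's x: the true bore axis lies that far from this point along +-x (0 along y). No pose tells the shift; it can be felt, or seen in pictures
- reagent_bottle: white bottle with a blue cap, 60 mm in diameter, 130 mm tall, loose on the bench. Origin: centre of its underside. To be left alone
- tip_box: closed plastic box with a blue lid, 120 x 80 x 50 mm, loose on the bench. Origin: centre of its underside. To be left alone
Not all that is in view belongs to the job. Leave any green or purple look-alike of the red_lamp alone.

How it is judged:
By the outcome, as a careful person would: the job done as asked, in the order asked, and still so for the second after the job is handed in, with the robot touching nothing.
It also fails if it takes over 72 s, if anything falls off the work surface, if the arm or the gripper's body presses on something with over 40 N, if the wrist force passes 120 N, or if a joint passes its speed limit or range.

## Working session

There is one attempt and no reset: what is moved stays moved. The work goes in short steps, Python scripts to look and compute and a tool call to move; the robot and the scene stay as the last step left them, time stands still between calls to the robot, and variables do not carry over. Pictures are saved under pics/ and viewed, about 8 in all and at most 12, crops included, and the job is handed in when it is done.

Besides the shell and the picture viewer there is one more tool, called after "Call:" as name(argument=value, ...) on one line, values as JSON. jog_arm: Moves the arm, as the interface text tells. Its arguments: {"type":"object","properties":{"rows":{"type":"array","items":{"type":"array","items":{"type":"number"}}},"force":{"type":"number"}},"required":["rows"]}

```bash
mkdir -p pics
python3 - <<'E'
from workcell import monitor, imaging, bot
import cv2, numpy as np
s=monitor.read_state(); print(s)
for n in("top","side"):
    cv2.imwrite(f"pics/{n}0.png",cv2.resize(imaging.read_camera(n),(800,600),interpolation=cv2.INTER_CUBIC)); print(n,imaging.camera_params(n))
print(imaging.camera_params("wrist")); print(bot.pinch_z)
E
```

```text
{'time': 0.0, 'q': array([ 1.19114398e+00,  2.64761618e-01,  1.60541908e+00, -2.81730162e-05,
        1.27364793e+00, -3.68916404e-02]), 'joint_vel': array([-3.72082663e-04,  2.20320651e-05, -5.99915929e-04,  1.63622968e-04,
       -1.15677394e-03, -1.09495472e-03]), 'joint_torque': array([-9.85418119e-04, -5.15119028e+01, -3.67312145e+01, -2.18035852e-04,
        1.28438469e-02,  4.70532754e-06]), 'tool_pos': array([0.22659182, 0.63504904, 0.22993195]), 'tcp_rot': array([ 0.26724521,  1.55444734, -0.27070438]), 'wrist_force': array([ 0.0966506 ,  0.38806261, -0.2638861 ]), 'torque': array([0.00735389, 0.00907945, 0.03770281]), 'width': 1.0002761701961056}
top {'fx': 414.98266316248873, 'fy': 414.98266316248873, 'cx': 254.29338584099423, 'cy': 187.42899561166146, 'T': array([[ 0.01182153, -0.99548057,  0.0942268 ,  0.50499723],
       [-0.9998858 , -0.01088113,  0.01048777, -0.02620099],
       [-0.00941508, -0.09434002, -0.99549551,  1.00805129],
       [ 0.        ,  0.        ,  0.        ,  1.        ]])}
side {'fx': 494.11290130542494, 'fy': 494.11290130542494, 'cx': 262.55806921097223, 'cy': 188.66833184761782, 'T': array([[ 0.7315082 , -0.52907357,  0.43008943,  0.03584641],
       [-0.68174764, -0.55758917,  0.47361849, -0.61858721],
       [-0.01076582, -0.63966826, -0.7685757 ,  1.05616754],
       [ 0.        ,  0.        ,  0.        ,  1.        ]])}
{'fx': 312.25882453868047, 'fy': 312.25882453868047, 'cx': 259.5364912985456, 'cy': 193.61282885183846, 'T_tool_cam': array([[-8.16124246e-04, -2.80626120e-01,  9.59816813e-01,
        -1.42162240e-01],
       [ 9.99998717e-01,  1.09416299e-03,  1.17019612e-03,
         5.41569783e-04],
       [-1.37858363e-03,  9.59816536e-01,  2.80624867e-01,
        -7.21267317e-02],
       [ 0.00000000e+00,  0.00000000e+00,  0.00000000e+00,
         1.00000000e+00]])}
0.0187
```

View pics/top0.png

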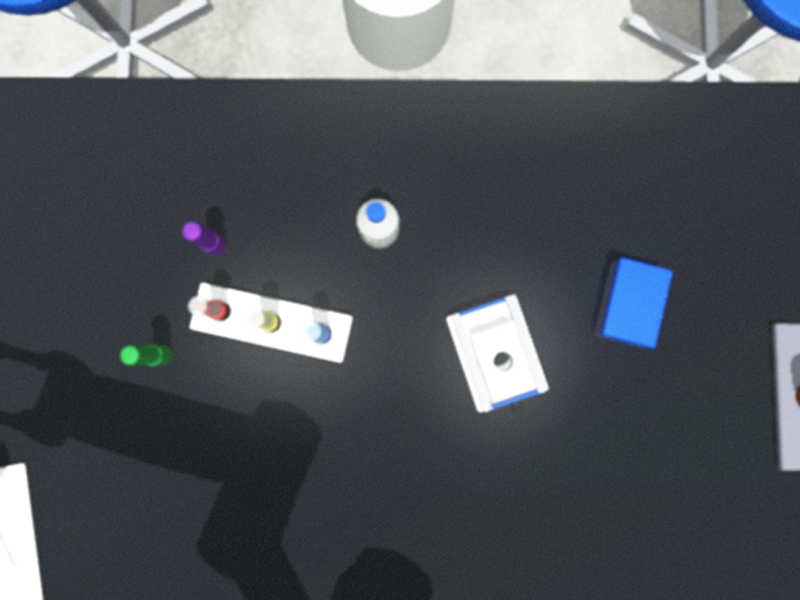

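View pics/side0.png

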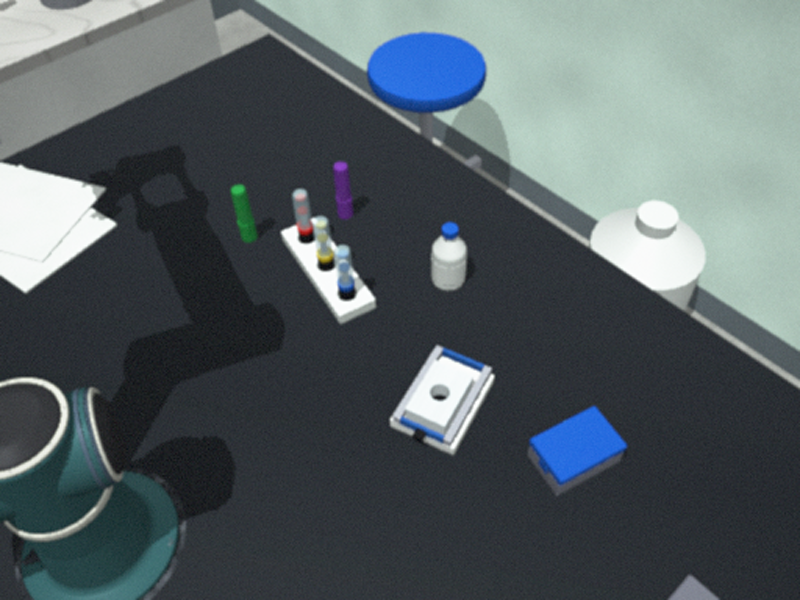

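The top view shows the red lamp at the rack's left end (band about (217,310), top about (197,305)) and the bore at about (503,361). The side view agrees, with the bore at (440,392).

```bash
cat > h.py <<'E'
import numpy as np, cv2
from scipy.spatial.transform import Rotation as R
from workcell import monitor, imaging
def cam(n,s=None):
    c=imaging.camera_params(n)
    if n=="wrist":
        s=s or monitor.read_state(); T=np.eye(4); T[:3,:3]=R.from_rotvec(s["tcp_rot"]).as_matrix(); T[:3,3]=s["tool_pos"]; c["T"]=T@c["T_tool_cam"]
    return c
def ray(c,u,v,z):
    d=c["T"][:3,:3]@[(u-c["cx"])/c["fx"],(v-c["cy"])/c["fy"],1]; o=c["T"][:3,3]
    return o+d*(z-o[2])/d[2]
def proj(c,p):
    q=c["T"][:3,:3].T@(np.array(p)-c["T"][:3,3]); return c["fx"]*q[0]/q[2]+c["cx"],c["fy"]*q[1]/q[2]+c["cy"]
def local(v): # world vector -> tool axes
    return R.from_rotvec(monitor.read_state()["tcp_rot"]).inv().apply(v)
E
python3 - <<'E'
from h import *
k=512/800
c=cam("top"); f=lambda u,v,z:ray(c,(u+.5)*k-.5,(v+.5)*k-.5,z)[:2].round(4)
print("lamp top",f(197,305,.133),"band",f(217,310,.049))
r=[f(*p,.022) for p in[(205,284),(352,316),(343,361),(190,329)]];print("rack",r,np.mean(r,0))
print(np.degrees(np.arctan2(*(r[0]-r[1]))), np.degrees(np.arctan2(*(r[3]-r[2]))),"deg from +y to +x")
print("bore",f(503,361,.052))
st=[f(*p,.036) for p in[(447,318),(515,295),(548,388),(481,412)]];print("stand",st,np.mean(st,0))
d=st[0]-st[3];print(np.degrees(np.arctan2(d[1],d[0])));d=st[1]-st[2];print(np.degrees(np.arctan2(d[1],d[0])))
print("bottle",f(376,211,.13),"green",f(130,355,.13),"purple",f(192,231,.13))
c=cam("side");print("side bore",f(440,392,.052),"lamp top",f(301,193,.133))
print(R.from_rotvec(monitor.read_state()["tcp_rot"]).as_matrix().round(3))
E
```

```text
lamp top [0.5687 0.2551] band [0.5677 0.252 ]
rack [array([0.6092, 0.2798]), array([0.5626, 0.0533]), array([0.4942, 0.0656]), array([0.54, 0.3 ])] [0.5515   0.174675]
11.625782524320403 11.055871723840868 deg from +y to +x
bore [ 0.4974 -0.1716]
stand [array([ 0.5604, -0.0904]), array([ 0.5961, -0.1924]), array([ 0.4582, -0.2405]), array([ 0.4218, -0.1413])] [ 0.509125 -0.16615 ]
20.16544984062864
19.228949505216985
bottle [0.7014 0.0142] green [0.5001 0.3442] purple [0.671  0.2672]
side bore [ 0.4988 -0.1721] lamp top [0.5719 0.2526]
[[-0.001  0.336  0.942]
 [-0.002  0.942 -0.336]
 [-1.    -0.002 -0.   ]]
```

Call:
jog_arm(rows=[[0.01,-0.245,0.45,1.424,0,0,100],[0.01,-0.245,0.45,1.424,0,0,100],[0.01,-0.245,0.45,1.424,0,0,100],[0.01,-0.245,0.45,1.424,0,0,100],[0.01,-0.245,0.45,1.424,0,0,100],[0.01,-0.245,0.45,1.424,0,0,100],[0.01,-0.245,0.45,1.424,0,0,100],[0.01,-0.245,0.45,1.424,0,0,100],[0.01,-0.245,0.45,1.424,0,0,100],[0.01,-0.245,0.45,1.424,0,0,100],[0.01,-0.245,0.45,1.424,0,0,100],[0.01,-0.245,0.45,1.424,0,0,100],[0.01,-0.245,0.45,1.424,0,0,100],[0.01,-0.245,0.45,1.424,0,0,100],[0.01,-0.245,0.45,1.424,0,0,100],[0.01,-0.245,0.45,1.424,0,0,100]])

```text
time: 1.7
tool_pos: [0.5673, 0.2543, 0.2207]
tcp_rot: [1.349, 1.11, -1.352]
wrist_force: [0.2, -0.2, 0.3]
width: 1.0
```

Run:
```python
from h import *
s=monitor.read_state(); im=imaging.read_camera("wrist"); c=cam("wrist",s)
print(s["time"],s["tool_pos"],R.from_rotvec(s["tcp_rot"]).as_matrix().round(4),s["wrist_force"])
for z in(.008,.049,.133): print(z,proj(c,(.569,.253,z)))
cv2.imwrite("pics/w1.png",cv2.resize(im,(800,600),interpolation=cv2.INTER_CUBIC))
```

```text
1.7 [0.56728527 0.2543115  0.22066767] [[-7.000e-04  9.813e-01 -1.926e-01]
 [-1.800e-03 -1.926e-01 -9.813e-01]
 [-1.000e+00 -4.000e-04  1.900e-03]] [ 0.18627056 -0.24495038  0.2525487 ]
0.008 (np.float64(261.82909069818385), np.float64(167.90382618258272))
0.049 (np.float64(262.07680898011864), np.float64(175.9889317809362))
0.133 (np.float64(262.83682385751246), np.float64(200.7945314809466))
```

View pics/w1.png

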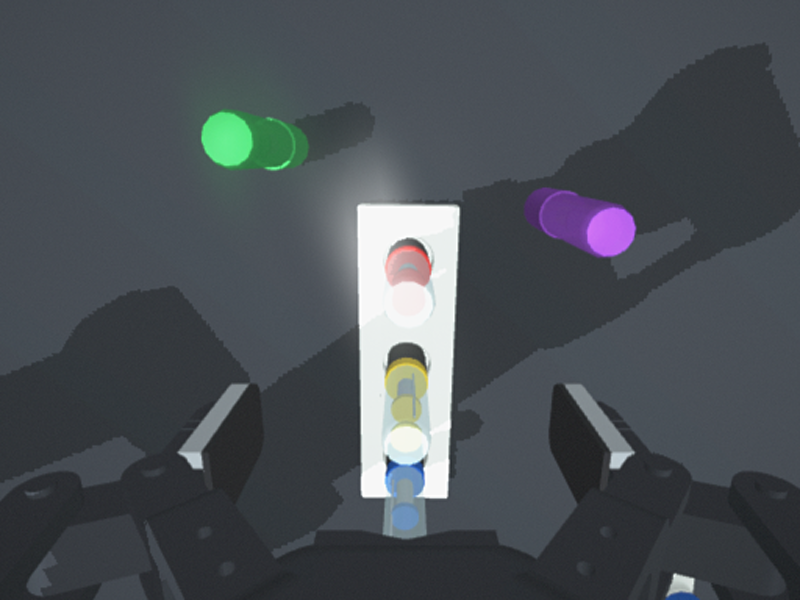

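The picture shows the red lamp's top centre at about (408,303) and its band at about (408,265). The jaws are at left and right, and the green and purple look-alikes are well clear.

Run:
```python
from h import *
k=.64; c=cam("wrist"); f=lambda u,v,z:ray(c,(u+.5)*k-.5,(v+.5)*k-.5,z).round(4)
print(f(408,303,.133),f(408,266,.049), "rack end",f(358,205,.022),f(460,206,.022))
for p in(f(408,303,.133),f(408,266,.049)): print(local(p-monitor.read_state()["tool_pos"]))
```

```text
[0.5688 0.2587 0.133 ] [0.5692 0.2592 0.049 ] rack end [0.5426 0.302  0.022 ] [0.6113 0.2879 0.022 ]
[ 0.08768579  0.00045813 -0.00489347]
[ 0.17168452  0.00077633 -0.00561587]
```

Call:
jog_arm(rows=[[0.04,0.0006,-0.005,0,0,0,100],[0.08,0.0006,-0.005,0,0,0,100],[0.11,0.0006,-0.005,0,0,0,100],[0.13,0.0006,-0.005,0,0,0,100],[0.146,0.0006,-0.005,0,0,0,100],[0.146,0.0006,-0.005,0,0,0,100],[0.146,0.0006,-0.005,0,0,0,60],[0.146,0.0006,-0.005,0,0,0,50],[0.146,0.0006,-0.005,0,0,0,42],[0.146,0.0006,-0.005,0,0,0,38],[0.146,0.0006,-0.005,0,0,0,34],[0.146,0.0006,-0.005,0,0,0,30],[0.146,0.0006,-0.005,0,0,0,26],[0.146,0.0006,-0.005,0,0,0,20],[0.146,0.0006,-0.005,0,0,0,20],[0.146,0.0006,-0.005,0,0,0,20]], force=30)

```text
time: 3.35
tool_pos: [0.5695, 0.2588, 0.0755]
tcp_rot: [1.35, 1.11, -1.351]
wrist_force: [-1.6, -0.9, 5.6]
width: 0.321
```

Call:
jog_arm(rows=[[-0.01,0,0,0,0,0,10],[-0.03,0,0,0,0,0,10],[-0.06,0,0,0,0,0,10],[-0.09,0,0,0,0,0,10],[-0.12,0,0,0,0,0,10],[-0.15,0,0,0,0,0,10],[-0.165,0,0,0,0,0,10],[-0.165,0,0,0,0,0,10]])

```text
time: 4.15
tool_pos: [0.5708, 0.2597, 0.2435]
tcp_rot: [1.354, 1.108, -1.346]
wrist_force: [0.1, -0.1, -1.3]
width: 0.32
```

Run:
```python
from h import *
s=monitor.read_state()
print(s["time"],s["tool_pos"],s["wrist_force"],s["torque"],s["width"],R.from_rotvec(s["tcp_rot"]).as_matrix().round(4),s["q"])
```

```text
4.15 [0.57079482 0.25965374 0.24345639] [ 0.06754754 -0.05398159 -1.27036278] [ 0.01669839 -0.01017961 -0.02322017] 0.3203718636738657 [[ 5.200e-03  9.812e-01 -1.930e-01]
 [ 6.000e-04 -1.930e-01 -9.812e-01]
 [-1.000e+00  5.000e-03 -1.600e-03]] [ 3.87989808e-01  1.63731542e-01  1.70177750e+00 -1.48661396e-03
  1.27100954e+00  5.82652438e-01]
```

Call:
jog_arm(rows=[[0,0.003,0.03,-0.05,0,0,10],[0,0.006,0.07,-0.12,0,0,10],[0,0.009,0.12,-0.18,0,0,10],[0,0.013,0.17,-0.24,0,0,10],[0,0.017,0.22,-0.3,0,0,10],[0,0.021,0.27,-0.36,0,0,10],[0,0.025,0.32,-0.42,0,0,10],[0,0.028,0.37,-0.48,0,0,10],[0,0.032,0.42,-0.53,0,0,10],[0,0.035,0.46,-0.538,0,0,10],[0,0.0365,0.481,-0.538,0,0,10],[0,0.0365,0.481,-0.538,0,0,10],[0,0.0365,0.481,-0.538,0,0,10],[0,0.0365,0.481,-0.538,0,0,10]])

```text
time: 5.55
tool_pos: [0.5133, -0.2181, 0.2415]
tcp_rot: [0.955, 1.351, -0.949]
wrist_force: [0.1, 0.2, -0.8]
width: 0.319
```

Run:
```python
from h import *
s=monitor.read_state(); im=imaging.read_camera("wrist"); c=cam("wrist",s)
print(s["time"],s["tool_pos"],s["wrist_force"],s["width"],R.from_rotvec(s["tcp_rot"]).as_matrix().round(4))
print(proj(c,(.497,-.172,.052)))
cv2.imwrite("pics/w2.png",cv2.resize(im,(800,600),interpolation=cv2.INTER_CUBIC))
```

```text
5.55 [ 0.51331538 -0.21806754  0.24153272] [ 0.08866763  0.17920411 -0.75588722] 0.3190519140643108 [[ 3.300e-03  9.412e-01  3.378e-01]
 [ 2.100e-03  3.378e-01 -9.412e-01]
 [-1.000e+00  3.800e-03 -9.000e-04]]
(np.float64(259.14776805025866), np.float64(126.07570593388513))
```

View pics/w2.png

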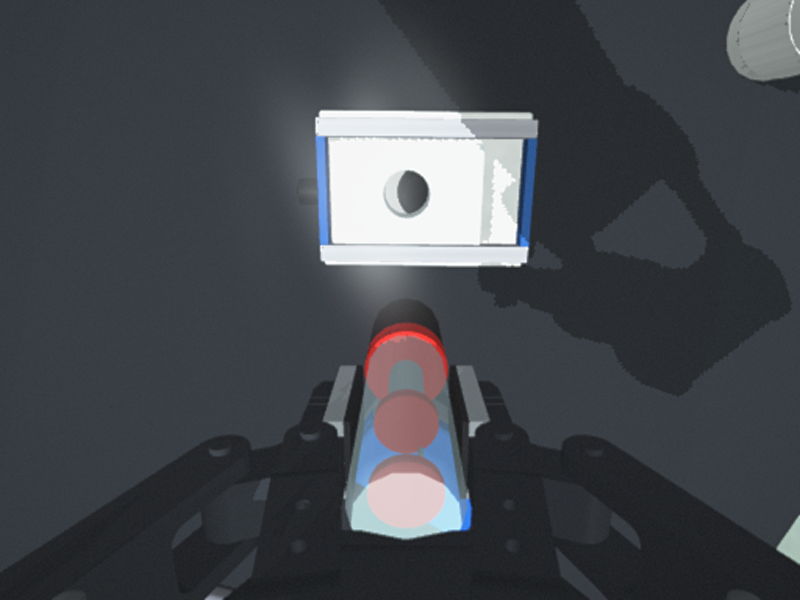

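The bore mouth is centred at about (407,194), the carriage is shifted toward −x, and the lamp hangs straight, centred at about u=406. I'll refine the bore with an overlay on an enlarged crop.

Run:
```python
from h import *
s=monitor.read_state(); im=imaging.read_camera("wrist"); c=cam("wrist",s)
k=.64; b=ray(c,(407+.5)*k-.5,(194+.5)*k-.5,.052); print(b)
K=10; x0,y0=222,98; crop=cv2.resize(im[y0:y0+54,x0:x0+76],None,fx=K,fy=K,interpolation=cv2.INTER_CUBIC)
P=np.array([proj(c,b+.01575*np.array([np.cos(a),np.sin(a),0])) for a in np.linspace(0,6.283,60)])
cv2.polylines(crop,[(((P-[x0,y0])+.5)*K).astype(int).reshape(-1,1,2)],True,(0,0,255),1)
cv2.imwrite("pics/w3.png",crop)
f=lambda u,v,z:ray(c,(u+.5)*k-.5,(v+.5)*k-.5,z)
st=[f(*p,.036) for p in[(317,119),(537,121),(527,263),(322,263)]]; o=np.mean(st,0); print("rail corners mid",o)
for e in(st[1]-st[0],st[2]-st[3]): print(np.degrees(np.arctan2(e[1],e[0])))
```

```text
[ 0.4977515  -0.16957648  0.052     ]
rail corners mid [ 0.51064844 -0.16628437  0.036     ]
19.383017656728438
19.80301789116416
```

View pics/w3.png

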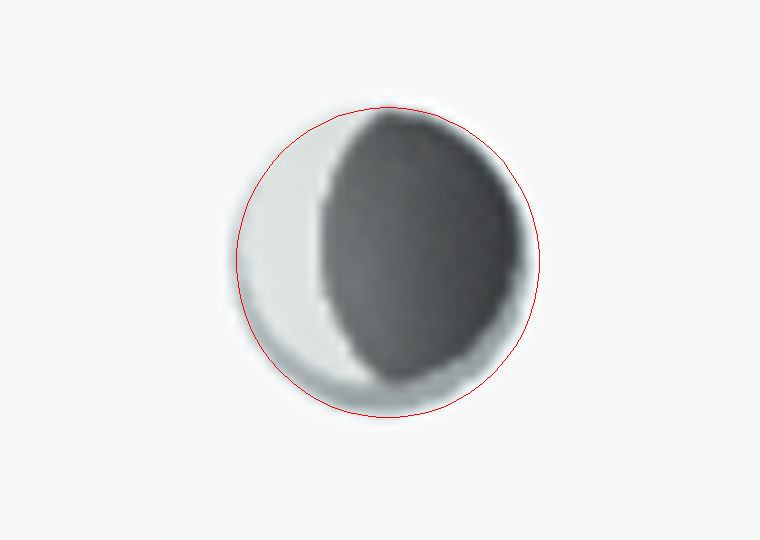

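```bash
cat >> h.py <<'E'
B=np.array([0.4970,-0.16985,0]); YAW=np.radians(19.7)
S=np.array([np.cos(YAW),np.sin(YAW),0]); Z=np.array([0,0,1.]); TT=np.array([S[1],-S[0],0]) # TT = tool z
L=0.0675
def goal(fs,ft,zf,th):
    x=-np.cos(th)*Z-np.sin(th)*S; y=-np.sin(th)*Z+np.cos(th)*S
    return B+S*fs+TT*ft+Z*zf-L*x, np.column_stack([x,y,TT])
def rel(fs,ft,zf,th,s=None):
    s=s or monitor.read_state(); p,G=goal(fs,ft,zf,th); R0=R.from_rotvec(s["tcp_rot"]).as_matrix()
    print(f"fs={fs*1e3:.1f} ft={ft*1e3:.1f} zf={zf*1e3:.1f} th={np.degrees(th):.1f}:",(R0.T@(p-s["tool_pos"])).round(4),R.from_matrix(R0.T@G).as_rotvec().round(3))
def foot(s=None): # foot in stand terms
    s=s or monitor.read_state(); x=R.from_rotvec(s["tcp_rot"]).as_matrix()
    f=s["tool_pos"]+L*x[:,0]-B; print("t",round(s["time"],2),"fs,ft,zf mm",(np.array([f@S,f@TT,f[2]])*1e3).round(2),"th",np.degrees(np.arcsin(-x[:,0]@S)).round(2),"tiltT",np.degrees(np.arcsin(-x[:,0]@TT)).round(2),"F(s,t,z)",np.array([s["wrist_force"]@S,s["wrist_force"]@TT,s["wrist_force"][2]]).round(2),"w",round(s["width"],3))
E
python3 - <<'E'
from h import *
foot(); rel(-.004,0,.090,0); rel(-.004,0,.08,.18); rel(-.004,0,.075,.36)
E
```

```text
t 5.65 fs,ft,zf mm [-1.3000e-01  5.0960e+01  1.7476e+02] th -0.26 tiltT -0.01 F(s,t,z) [-0.05  0.   -0.62] w 0.317
fs=-4.0 ft=0.0 zf=90.0 th=0.0: [ 0.0847 -0.0039 -0.051 ] [ 0.002  0.    -0.005]
fs=-4.0 ft=0.0 zf=80.0 th=10.3: [ 0.0959  0.0082 -0.0509] [ 0.002  0.    -0.185]
fs=-4.0 ft=0.0 zf=75.0 th=20.6: [ 0.1042  0.0198 -0.0509] [ 0.002  0.001 -0.365]
```

Call:
jog_arm(rows=[[0.01,0,-0.02,0,0,0,10],[0.03,-0.002,-0.04,0,0,0,10],[0.06,-0.004,-0.051,0,0,0,10],[0.08,-0.004,-0.051,0.002,0,-0.005,10],[0.088,0,-0.051,0.002,0,-0.07,10],[0.092,0.004,-0.051,0.002,0,-0.13,10],[0.096,0.008,-0.051,0.002,0,-0.185,10],[0.099,0.012,-0.051,0.002,0,-0.245,10],[0.102,0.016,-0.051,0.002,0,-0.305,10],[0.1042,0.0198,-0.051,0.002,0.001,-0.365,10],[0.1042,0.0198,-0.051,0.002,0.001,-0.365,10],[0.1042,0.0198,-0.051,0.002,0.001,-0.365,10],[0.1042,0.0198,-0.051,0.002,0.001,-0.365,10]])

```text
time: 6.95
tool_pos: [0.5154, -0.1628, 0.1384]
tcp_rot: [0.72, 1.555, -1.221]
wrist_force: [0.1, 0.3, -1.1]
width: 0.319
```

Run:
```python
from h import *
foot(); rel(-.004,0,.0575,.36);rel(-.004,0,.0515,.36)
cv2.imwrite("pics/w4.png",cv2.resize(imaging.read_camera("wrist"),(800,600),interpolation=cv2.INTER_CUBIC))
```

```text
t 6.95 fs,ft,zf mm [-4.06 -0.46 75.25] th 20.59 tiltT 0.01 F(s,t,z) [ 0.14 -0.22 -1.12] w 0.319
fs=-4.0 ft=0.0 zf=57.5 th=20.6: [0.0166 0.0063 0.0005] [ 0.    -0.    -0.001]
fs=-4.0 ft=0.0 zf=51.5 th=20.6: [0.0222 0.0084 0.0005] [ 0.    -0.    -0.001]
```

View pics/w4.png

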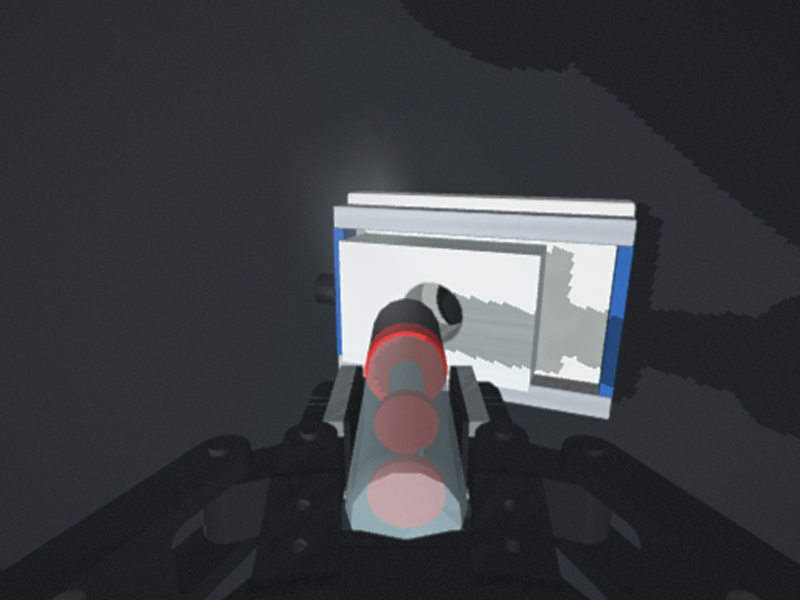

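The lamp is leaned about 20.6° in the grip with its low edge toward the bore, which is visible at about (434,310). I'll dip it in slowly.

Call:
jog_arm(rows=[[0.006,0.0022,0.0005,0,0,0,10],[0.012,0.0045,0.0005,0,0,0,10],[0.0166,0.0063,0.0005,0,0,0,10],[0.018,0.0068,0.0005,0,0,0,10],[0.0195,0.0074,0.0005,0,0,0,10],[0.021,0.008,0.0005,0,0,0,10],[0.0222,0.0084,0.0005,0,0,0,10],[0.0222,0.0084,0.0005,0,0,0,10]])

```text
time: 7.8
tool_pos: [0.5155, -0.1634, 0.1147]
tcp_rot: [0.72, 1.554, -1.221]
wrist_force: [-0.2, 0.4, -0.5]
width: 0.32
```

Run:
```python
from h import *
foot(); rel(-.002,0,.0515,.36);rel(0,0,.0515,.36)
```

```text
t 7.8 fs,ft,zf mm [-4.16  0.18 51.55] th 20.59 tiltT 0.02 F(s,t,z) [-0.07 -0.45 -0.49] w 0.32
fs=-2.0 ft=0.0 zf=51.5 th=20.6: [-0.0007  0.0021 -0.0002] [-0.    -0.    -0.001]
fs=0.0 ft=0.0 zf=51.5 th=20.6: [-0.0014  0.0039 -0.0002] [-0.    -0.    -0.001]
```

Call:
jog_arm(rows=[[-0.0002,0.0005,0,0,0,0,10],[-0.0004,0.001,0,0,0,0,10],[-0.0006,0.0015,0,0,0,0,10],[-0.0008,0.002,0,0,0,0,10],[-0.001,0.0026,0,0,0,0,10],[-0.001,0.0026,0,0,0,0,10]])

```text
time: 8.4
tool_pos: [0.5183, -0.1625, 0.1148]
tcp_rot: [0.72, 1.554, -1.221]
wrist_force: [0.1, 0.2, -0.5]
width: 0.318
```

Run:
```python
from h import *
foot()
```

```text
t 8.4 fs,ft,zf mm [-1.24  0.21 51.61] th 20.59 tiltT 0.01 F(s,t,z) [ 0.18 -0.19 -0.49] w 0.318
```

Call:
jog_arm(rows=[[-0.0002,0.0004,0,0,0,0,10],[-0.0002,0.0004,0,0,0,0,10],[-0.0002,0.0004,0,0,0,0,10]])

```text
time: 8.7
tool_pos: [0.5186, -0.1623, 0.1148]
tcp_rot: [0.72, 1.554, -1.221]
wrist_force: [0.1, 0.3, -0.3]
width: 0.318
```

Call:
jog_arm(rows=[[-0.0002,0.0005,0,0,0,0,10],[-0.0002,0.0005,0,0,0,0,10],[-0.0002,0.0005,0,0,0,0,10]])

```text
time: 9.0
tool_pos: [0.519, -0.1621, 0.1148]
tcp_rot: [0.72, 1.555, -1.221]
wrist_force: [-0.7, 0.7, -0.3]
width: 0.319
```

Run:
```python
from h import *
foot()
```

```text
t 9.0 fs,ft,zf mm [-0.38  0.08 51.63] th 20.6 tiltT 0.03 F(s,t,z) [-0.43 -0.91 -0.29] w 0.319
```

Call:
jog_arm(rows=[[-0.0002,0.0005,0,0,0,0,10],[-0.0002,0.0005,0,0,0,0,10],[-0.0002,0.0005,0,0,0,0,10]])

```text
time: 9.3
tool_pos: [0.5193, -0.1619, 0.1148]
tcp_rot: [0.72, 1.555, -1.221]
wrist_force: [-2.0, -1.1, -0.2]
width: 0.314
```

Run:
```python
from h import *
foot()
```

```text
t 9.3 fs,ft,zf mm [-7.000e-02 -2.000e-02  5.163e+01] th 20.63 tiltT 0.04 F(s,t,z) [-2.19  0.34 -0.22] w 0.314
```

Call:
jog_arm(rows=[[-0.0002,0.0005,0,0,0,0,10],[-0.0002,0.0005,0,0,0,0,10],[-0.0002,0.0005,0,0,0,0,10]])

```text
time: 9.6
tool_pos: [0.5195, -0.1617, 0.1147]
tcp_rot: [0.72, 1.556, -1.222]
wrist_force: [-1.2, -0.0, -0.7]
width: 0.32
```

Run:
```python
from h import *
foot()
for d in (20.6,16,12,8,4,0):
    th=np.radians(d); zf=.0465+.0135*np.sin(th)
    zs=zf-.015*np.sin(th)+.0015*np.cos(th); con=.01575-(.015*np.cos(th)+.0015*np.sin(th)+(.052-zs)*np.tan(th))
    print(round(con*1e3,2)); rel(min(con,0)+.0001,0,zf,th)
```

```text
t 9.6 fs,ft,zf mm [ 0.1  -0.11 51.6 ] th 20.67 tiltT 0.05 F(s,t,z) [-1.12 -0.35 -0.74] w 0.32
-0.56
fs=-0.5 ft=0.0 zf=51.2 th=20.6: [ 0.0005 -0.0005  0.    ] [-0.    -0.001  0.001]
-0.36
fs=-0.3 ft=0.0 zf=50.2 th=16.0: [ 0.0016 -0.0054  0.    ] [-0.    -0.001  0.082]
-0.16
fs=-0.1 ft=0.0 zf=49.3 th=12.0: [ 0.003  -0.0095  0.0001] [-0.    -0.001  0.151]
0.09
fs=0.1 ft=0.0 zf=48.4 th=8.0: [ 0.0047 -0.0137  0.0001] [-0.    -0.001  0.221]
0.39
fs=0.1 ft=0.0 zf=47.4 th=4.0: [ 0.0067 -0.0179  0.0001] [-0.    -0.001  0.291]
0.75
fs=0.1 ft=0.0 zf=46.5 th=0.0: [ 0.0091 -0.022   0.0001] [-0.    -0.001  0.361]
```

Call:
jog_arm(rows=[[-0.0003,0.0008,0,0,0,0,10],[-0.0003,0.0008,0,0,0,0,10],[-0.0003,0.0008,0,0,0,0,10]])

```text
time: 9.9
tool_pos: [0.5198, -0.1616, 0.1147]
tcp_rot: [0.719, 1.557, -1.222]
wrist_force: [-3.1, -1.5, 0.5]
width: 0.318
```

Run:
```python
from h import *
foot()
for i in range(3): imaging.read_camera("wrist"); foot()
```

```text
t 9.9 fs,ft,zf mm [ 0.35 -0.19 51.55] th 20.74 tiltT 0.07 F(s,t,z) [-3.41  0.35  0.46] w 0.318
t 9.95 fs,ft,zf mm [ 0.4  -0.21 51.56] th 20.74 tiltT 0.07 F(s,t,z) [-3.52 -0.91 -0.05] w 0.319
t 10.0 fs,ft,zf mm [ 0.44 -0.19 51.55] th 20.73 tiltT 0.07 F(s,t,z) [-3.52 -0.14 -0.79] w 0.318
t 10.05 fs,ft,zf mm [ 0.43 -0.22 51.55] th 20.73 tiltT 0.07 F(s,t,z) [-4.62  0.16 -0.22] w 0.318
```

The wall is felt: the force starts at fs≈−0.35 mm, against −0.4 predicted from vision, and rises steadily to about 4 N. So the bore-axis estimate holds to about 0.2 mm, and I'll straighten next.

Run:
```python
from h import *
for d,fs in ((20.6,-.2),(18,-.1),(15,0),(12,.1),(9,.1),(6,.1),(3,.1),(0,.1)):
    th=np.radians(d); rel(fs/1e3,0,.0465+.0135*np.sin(th),th)
```

```text
fs=-0.2 ft=0.0 zf=51.2 th=20.6: [ 0.0005 -0.0006  0.0001] [-0.    -0.001  0.002]
fs=-0.1 ft=0.0 zf=50.7 th=18.0: [ 0.0011 -0.0034  0.0001] [-0.    -0.001  0.048]
fs=0.0 ft=0.0 zf=50.0 th=15.0: [ 0.0019 -0.0066  0.0001] [-0.    -0.001  0.1  ]
fs=0.1 ft=0.0 zf=49.3 th=12.0: [ 0.003  -0.0098  0.0001] [-0.    -0.001  0.152]
fs=0.1 ft=0.0 zf=48.6 th=9.0: [ 0.0043 -0.013   0.0002] [-0.    -0.001  0.205]
fs=0.1 ft=0.0 zf=47.9 th=6.0: [ 0.0057 -0.0162  0.0002] [-0.    -0.001  0.257]
fs=0.1 ft=0.0 zf=47.2 th=3.0: [ 0.0074 -0.0193  0.0002] [-0.    -0.001  0.309]
fs=0.1 ft=0.0 zf=46.5 th=0.0: [ 0.0092 -0.0224  0.0002] [-0.    -0.001  0.362]
```

Call:
jog_arm(rows=[[0.0005,-0.0006,0.0001,0,-0.001,0.002,10],[0.0011,-0.0034,0.0001,0,-0.001,0.048,10],[0.0019,-0.0066,0.0001,0,-0.001,0.1,10],[0.003,-0.0098,0.0001,0,-0.001,0.152,10],[0.0043,-0.013,0.0002,0,-0.001,0.205,10],[0.0043,-0.013,0.0002,0,-0.001,0.205,10]])

```text
time: 10.65
tool_pos: [0.5066, -0.1664, 0.1156]
tcp_rot: [0.858, 1.441, -1.07]
wrist_force: [-1.4, 0.2, -1.1]
width: 0.32
```

Run:
```python
from h import *
foot()
for d,fs in ((6,.1),(3,.1),(0,.1)):
    th=np.radians(d); rel(fs/1e3,0,.0465+.0135*np.sin(th),th)
```

```text
t 10.65 fs,ft,zf mm [-2.100e-01  2.000e-02  4.893e+01] th 8.84 tiltT -0.0 F(s,t,z) [-1.28 -0.66 -1.08] w 0.32
fs=0.1 ft=0.0 zf=47.9 th=6.0: [ 0.001  -0.0029 -0.    ] [-0.002  0.     0.05 ]
fs=0.1 ft=0.0 zf=47.2 th=3.0: [ 0.002  -0.0063 -0.    ] [-0.002  0.     0.102]
fs=0.1 ft=0.0 zf=46.5 th=0.0: [ 0.0032 -0.0097  0.    ] [-0.002  0.     0.154]
```

Call:
jog_arm(rows=[[0.001,-0.0029,0,-0.002,0,0.05,10],[0.002,-0.0063,0,-0.002,0,0.102,10],[0.0032,-0.0097,0,-0.002,0,0.154,10],[0.0032,-0.0097,0,-0.002,0,0.154,10],[0.0032,-0.0097,0,-0.002,0,0.154,10]])

```text
time: 11.15
tool_pos: [0.4975, -0.1697, 0.1142]
tcp_rot: [0.952, 1.353, -0.953]
wrist_force: [-1.4, 1.6, -0.9]
width: 0.317
```

Run:
```python
from h import *
foot()
rel(0.0001,0,.042,0);rel(0.0001,0,.036,0)
```

```text
t 11.15 fs,ft,zf mm [ 0.46  0.06 46.74] th 0.04 tiltT -0.01 F(s,t,z) [-0.74 -1.97 -0.95] w 0.317
fs=0.1 ft=0.0 zf=42.0 th=0.0: [ 0.0047 -0.0004 -0.    ] [-0.     0.     0.001]
fs=0.1 ft=0.0 zf=36.0 th=0.0: [ 0.0107 -0.0004 -0.    ] [-0.     0.     0.001]
```

Call:
jog_arm(rows=[[0.0005,-0.0004,-0.0003,0,0,0,10],[0.0015,-0.0004,-0.0003,0,0,0,10],[0.0025,-0.0004,-0.0003,0,0,0,10],[0.0035,-0.0004,-0.0003,0,0,0,10],[0.0045,-0.0004,-0.0003,0,0,0,10]])

```text
time: 11.65
tool_pos: [0.4974, -0.1695, 0.1097]
tcp_rot: [0.952, 1.352, -0.953]
wrist_force: [-0.0, 0.5, -0.3]
width: 0.322
```

Run:
```python
from h import *
foot()
```

```text
t 11.65 fs,ft,zf mm [ 0.51 -0.11 42.19] th 0.02 tiltT -0.03 F(s,t,z) [ 0.15 -0.52 -0.28] w 0.322
```

Call:
jog_arm(rows=[[0.0015,-0.0002,-0.0001,0,0,0,10],[0.003,-0.0002,-0.0001,0,0,0,10],[0.0045,-0.0002,-0.0001,0,0,0,10],[0.006,-0.0002,-0.0001,0,0,0,10],[0.0075,-0.0002,-0.0001,0,0,0,10],[0.009,-0.0002,-0.0001,0,0,0,10],[0.01,-0.0002,-0.0001,0,0,0,10]])

```text
time: 12.35
tool_pos: [0.4972, -0.1696, 0.0996]
tcp_rot: [0.952, 1.352, -0.953]
wrist_force: [-1.0, 1.9, -1.0]
width: 0.316
```

Run:
```python
from h import *
foot()
```

```text
t 12.35 fs,ft,zf mm [ 0.28 -0.15 32.06] th 0.02 tiltT -0.03 F(s,t,z) [-0.31 -2.1  -0.96] w 0.316
```

Call:
jog_arm(rows=[[0.001,0,-0.0003,0,0,0,10],[0.0025,0,-0.0004,0,0,0,10],[0.004,0,-0.0004,0,0,0,10],[0.0055,0,-0.0004,0,0,0,10],[0.007,0,-0.0004,0,0,0,10],[0.0085,0,-0.0004,0,0,0,10],[0.0098,0,-0.0004,0,0,0,10],[0.0105,0,-0.0004,0,0,0,10]])

```text
time: 13.15
tool_pos: [0.497, -0.1692, 0.0889]
tcp_rot: [0.952, 1.352, -0.953]
wrist_force: [-0.5, -0.3, -1.7]
width: 0.314
```

Run:
```python
from h import *
foot()
```

```text
t 13.15 fs,ft,zf mm [ 0.2  -0.59 21.37] th 0.03 tiltT -0.03 F(s,t,z) [-0.57  0.08 -1.69] w 0.314
```

Foot at about 21.4 mm, with no resistance. Next I feel for the floor in small steps.

Call:
jog_arm(rows=[[0.0005,0,0,0,0,0,10],[0.001,0,0,0,0,0,10],[0.001,0,0,0,0,0,10]])

```text
time: 13.45
tool_pos: [0.497, -0.1692, 0.0878]
tcp_rot: [0.952, 1.352, -0.953]
wrist_force: [-0.2, -0.5, -1.9]
width: 0.321
```

Call:
jog_arm(rows=[[0.0005,0,0,0,0,0,10],[0.0005,0,0,0,0,0,10]])

```text
time: 13.65
tool_pos: [0.4971, -0.1693, 0.0875]
tcp_rot: [0.952, 1.352, -0.953]
wrist_force: [0.2, 0.3, 0.3]
width: 0.32
```

Call:
jog_arm(rows=[[0.0005,0,0,0,0,0,10],[0.0005,0,0,0,0,0,10]])

```text
time: 13.85
tool_pos: [0.4972, -0.1693, 0.0875]
tcp_rot: [0.952, 1.352, -0.953]
wrist_force: [-2.6, 0.6, 4.2]
width: 0.319
```

Run:
```python
from h import *
foot()
```

```text
t 13.85 fs,ft,zf mm [ 0.34 -0.37 19.99] th 0.02 tiltT -0.04 F(s,t,z) [-2.21 -1.43  4.18] w 0.319
```

Call:
jog_arm(rows=[[0,0,0,0,0,0,32],[0,0,0,0,0,0,34],[0,0,0,0,0,0,38],[0,0,0,0,0,0,45],[0,0,0,0,0,0,60],[0,0,0,0,0,0,80],[0,0,0,0,0,0,100],[0,0,0,0,0,0,100],[0,0,0,0,0,0,100],[0,0,0,0,0,0,100]])

```text
time: 14.85
tool_pos: [0.4972, -0.1694, 0.0875]
tcp_rot: [0.952, 1.352, -0.953]
wrist_force: [-0.4, -0.2, -0.7]
width: 1.004
```

Call:
jog_arm(rows=[[-0.01,0,0,0,0,0,100],[-0.03,0,0,0,0,0,100],[-0.06,0,0,0,0,0,100],[-0.09,0,0,0,0,0,100],[-0.12,0,0,0,0,0,100],[-0.14,0,0,0,0,0,100],[-0.14,0,0,0,0,0,100]])

```text
time: 15.55
tool_pos: [0.4997, -0.1702, 0.2324]
tcp_rot: [0.952, 1.344, -0.95]
wrist_force: [0.5, -0.5, 0.0]
width: 1.0
```

Run:
```python
from h import *
foot(); c=cam("wrist")
a=cv2.resize(imaging.read_camera("wrist")[90:330,100:420],(400,300)); s=imaging.read_camera("side")[190:310,220:380]
cv2.imwrite("pics/f.png",np.hstack([a,cv2.resize(s,(400,300),interpolation=cv2.INTER_CUBIC)]))
cc=cam("side"); print("side exp top/mouth (crop px)",[tuple((np.array(proj(cc,B+Z*z))-[220,190])*2.5+[400,0]) for z in(.145,.052)])
print("wrist exp top",(np.array(proj(c,B+Z*.145))-[100,90])*1.25)
```

```text
t 15.55 fs,ft,zf mm [  2.86   1.66 164.93] th -0.35 tiltT -0.36 F(s,t,z) [0.28 0.65 0.04] w 1.0
side exp top/mouth (crop px) [(np.float64(552.221035114518), np.float64(95.22245880433985)), (np.float64(550.4971641762397), np.float64(151.40295957855835))]
wrist exp top [194.67429378 134.98255677]
```

View pics/f.png

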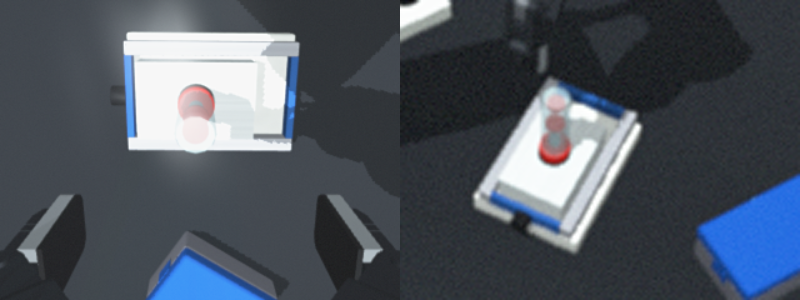

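The lamp stands upright with its red band just above the carriage's top: side-view band about (553,152), top about (557,95), matching the seated prediction. The gripper is clear.

```bash
python3 -c "
from workcell import finish_job
print(finish_job())"
```

```text
the job is handed in; nothing more can be done
None
```

The red lamp is seated in the lamp stand's bore, upright and released. I handed the job in at about 15.6 s of the 72 s allowed.

- **Insertion:** I took the lamp from the rack's end well and leaned it 20.6°. Its foot edge dipped about 5 mm into the bore, and I moved it along +x until it met the wall, pressing up to about 4.6 N. Contact began about where the camera estimate predicted. I then straightened it, slid it down and felt the floor.
- **Forces:** Readings between moves peaked at about 5.6 N, while closing on the lamp in the rack. The floor contact was about 4 N.
- **Last checks:** The foot came to rest 20.0 mm above the bench, which is the bore's floor. The final pictures show the lamp upright with its red band just above the carriage top, close to the predicted position. The open gripper was clear above it with almost no force on the wrist.
- **Disagreements:** The cameras differed by about 2 mm on the bore's place across the rails. I used the wrist camera's value, and the light side forces on the way down (about 2 N) called for a correction of up to 0.6 mm. One wall-contact reading dipped from 2.2 N to 1.1 N before rising steadily on the next push. I never moved near the other lamps, the bottle or the box, but I took no final picture to check the rack or bottle.

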